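# Seat the giant domino in its caddy pocket and lay the keeper bar over it

## Robot

A 6-joint arm with a two-finger parallel gripper is mounted at the origin on the work surface. World frame = base frame: x ahead of the robot, y to its left, z up, the work surface at z = 0. Lengths are in m, angles in rad, forces in N, time in s.
With the tool pointing down it reaches from about 0.375 to 0.975 m from the base axis. Payload 3.8 kg.
Tool frame: the origin (TCP) lies between the finger pads; the fingertips stand 25 mm ahead of it and the grasp point (between the pads) lies 6 mm ahead of it; z points along the fingers, y is the direction in which the jaws open and shut (so a half turn about z gives the same grasp; the last joint's range is limited). The gripper opens to 85 mm and grips with 20 to 120 N. Pads are 22 mm wide; open, the fingers measure 114 mm over their backs; the gripper's body (76 mm by 85 mm) begins 54 mm behind the grasp point. The pads swing forward as they close: fully open they stand 13 mm farther back than shut.
Start: joints at [1.144, 0.264, 1.604, -0, 1.274, -0.037], TCP at [0.256, 0.624, 0.256] pointing down, gripper open.
Joint ranges: [-2.63, 2.63], [-0.94, 2.18], [0.31, 2.57], [-1.31, 4.45], [0, 2.66], [-2.55, 2.55]. Speed limits (rad/s): [2.57, 2.57, 3.14, 3.14, 3.14, 3.14].

## Interface

Orientations are given as a unit quaternion [x, y, z, w].
In Python, from workcell import bot gives the robot as it stands.
- The arm moves only by the shell command python3 -m inch 'ROWS' [FORCE]. ROWS is JSON, one flat list of numbers, 7 for each row, row after row: the shift along the tool's x, y, z in m, then the turn, a rotation vector about the tool's x, y, z in rad, then the closure in counts, from 0 (fully open) to 255 (shut). In form: [x, y, z, ax, ay, az, fingers, x, y, z, ax, ay, az, fingers, ...]. A call has exactly 10 rows; each row shifts and turns the commanded pose from where the row before left it, along the tool's axes as they then stand; what a row does not reach is not made up. A row lasts 1/8 s, in which the tool goes at most 62.5 mm and 10.7 degrees, less where a joint would pass 70% of its speed; a pose out of reach is approached as far as the arm can. A call with a gripper value outside its range is refused whole. The fingers move at their own pace and stop on an object; FORCE is the grip in N (left out, the last holds). Time passes only in rows, so rows that do not move let the fingers close, or fill a call up. It gives the time, the measured TCP pose, the force and the opening at its end, in the units of the state.
- bot.observe(): the state, without advancing time (a new reading comes with each control period).
- bot.camera(name): name is "scene" or "side" or "wrist"; returns a dict with "image" (384x512x3 uint8, blue, green, red), "vertical_fov" (degrees; the focal length in pixels is half the picture's height over the tangent of half this angle, whatever the lens; pixels are square), "cx", "cy" (the principal point, pixels), "rvec" (rotation vector, rad) and "tvec" (3), from world to camera coordinates, as OpenCV has them; the wrist camera has in their place "T_tool_cam" (4x4, takes a point from camera to tool coordinates, whose origin is the TCP and whose axes are the flange's). Camera axes: x right, y down, z forward; pixel columns grow to the right and rows downward; lengths in m; the calibration is good to about 2 mm. A picture is of the moment at which its call begins: read the wrist's pose just before it. There is no depth.
- bot.finish_job(): hands the job in, once; it reports no verdict.
The state is a dict: "time": time; "joints": joint angles; "joint_vel": joint speeds; "joint_torque": joint torques, N m; "tool_pos": TCP position; "tool_rot": TCP orientation; "ft_force": force on the tool from outside, world axes, zero at the start; "wrist_torque": the same for the moment, N m; "grip_width": opening from 0.0 (shut) to 1.0 (fully open).
Only numpy, scipy, OpenCV 4.12 (cv2) and the standard library are available. Lean on these libraries where they do the work, as an engineer would, in place of code of your own. Each camera call takes 0.05 s, during which the arm holds its last target.

## Task

Slide the big white domino across the caddy deck, without lifting it off, until it drops fully home and flat in the matching rectangular pocket; then lay the keeper bar gently, not dropped, into the two V saddles over it so that it rests level with an end cap outside each saddle. Leave the glass standing where it is.

Things in the scene. Friction and masses are not known exactly. Their poses are not given: they have to be found in the camera images.
- caddy: Grey plastic caddy tier, fixed on the slab (z = 0): origin under the middle of its plain centre deck, 220 mm along x, 120 mm along y, top level at 30 mm. Two inserts, centred 120 mm off along +y and -y (which is where varies), continue the deck without a step. Rims at y = +-185 mm are 10 mm thick, 6 mm above the deck, with 12 mm studs at x = +-100 mm, 16 mm above it. No rim on the long sides.
- pocket_insert: Fixed 220 x 120 mm insert, 30 mm high; origin under its middle, axes parallel to the caddy's. In its middle a pocket 154 mm along x, 84 mm along y, 10 mm deep, 2 mm chamfers (2 mm play each side of the domino). At x = +-86 mm, y = 0 stand V saddles: 8 mm thick along x, 90 degree V open upwards, about 32 mm above the deck, 30 mm to either side in y; 164 mm clear between them.
- pocket (a point): Middle of the pocket's mouth, at deck height (30 mm above the slab); the pocket's floor is 10 mm lower. Axes as pocket_insert.
- saddles (a point): Where the middle of the bar's axis lies when the bar rests in both saddles: above the pocket's middle, 22 mm above the deck. The bar runs along x there and then clears the seated domino by 8 mm.
- round_insert: Caddy insert with a round recess 92 mm wide, 10 mm deep (for a glass, stays empty), 220 x 120 mm, 30 mm high, fixed: origin under its middle.
- domino: White melamine giant domino with black pips, 150 mm along its x, 80 mm along its y, 14 mm thick, about 0.24 kg, loose on the centre deck, a little askew. Origin in the middle of its underside. Either way round fits the pocket; seated, it stands 4 mm proud of the deck.
- bar: Keeper bar: aluminium round bar 20 mm in diameter, 200 mm long along its x, about 0.16 kg, with a square grey cap 26 x 26 mm, 6 mm thick at each end (inner faces 94 mm from the middle), lying loose on the slab beside one end of the caddy. Origin in the middle of its underside.
- bar_center (a point): Middle of the keeper bar, on its axis (13 mm above the slab as it lies).
- glass: Empty short glass, 80 mm wide, 85 mm high, standing on the slab beside the other end of the caddy: origin under its middle. Bystander.
Not all that is in view belongs to the job. Of the things that look like the domino, the middle-sized one is meant.

How it is judged:
On the way, in this order (a step that is already met when the one before it is completed fails the run):
1. the domino lies fully home and flat in the rectangular pocket (horizontal distance between domino and pocket below 0.005 m and angle between the x axis of domino and the x axis of pocket_insert, either way round below 0.05 rad and z of domino in the frame of pocket_insert below 0.0225 m and angle between domino's own z axis and vertical below 0.035 rad), for 0.2 s.
2. the keeper bar rests level in both saddles above it (all of step 1 and horizontal distance between bar_center and saddles below 0.008 m and angle between the x axis of bar and the x axis of pocket_insert, either way round below 0.06 rad and z of bar_center in the frame of saddles between -0.004 and 0.004 m and angle between bar's own x axis and vertical between 1.53 and 1.612 rad), for 0.2 s.
At the end, for the whole second after the job is handed in: Domino flat on the pocket floor (within 2.5 mm of it, centred within 5 mm, tilt under 0.035 rad); bar in both saddles (middle within 8 mm sideways and 4 mm in height of the saddles point, level within 0.04 rad, parallel within 0.06 rad); both at rest (all of step 2 and linear speed of each of domino, bar below 0.02 m/s); the robot touches nothing.
It fails at once if the domino is lifted off the deck (its middle more than 20 mm above it) (height (world z) of domino above 0.05 m).
It fails at once if the bar is dropped (falls freely at over 0.6 m/s, that is from more than about 18 mm) (linear speed of bar above 0.6 m/s and contact force between the fingers and bar below 0.1 N).
It fails at once if the glass is moved by over 30 mm or tipped (distance of glass from where it was at the start of the episode above 0.03 m or angle between glass's own z axis and vertical above 0.3 rad).
It also fails if it takes over 67 s, if anything falls off the work surface, if the arm or the gripper's body presses on something with over 40 N, if the wrist force passes 120 N, or if a joint passes its speed limit or range.

## Working session

There is one attempt and no reset: what is moved stays moved. The work goes in short steps, Python scripts to look and compute and a shell command to move; the robot and the scene stay as the last step left them, time stands still between calls to the robot, and variables do not carry over. Pictures are saved under pics/ and viewed, and the job is handed in when it is done.

```bash
ls; mkdir -p pics; cat > h.py <<'E'
import numpy as np, cv2
from workcell import bot
from scipy.spatial.transform import Rotation as R
def K(c):
    f=192/np.tan(np.radians(c["vertical_fov"])/2)
    return np.array([[f,0,c["cx"]],[0,f,c["cy"]],[0,0,1.]])
def pose(c,s=None):
    # returns R_wc (cam->world), origin
    if "rvec" in c:
        Rm=cv2.Rodrigues(np.array(c["rvec"],float))[0]; t=np.array(c["tvec"],float).ravel()
        return Rm.T,-Rm.T@t
    T=np.eye(4);T[:3,:3]=R.from_quat(s["tool_rot"]).as_matrix();T[:3,3]=s["tool_pos"]
    M=T@np.array(c["T_tool_cam"]); return M[:3,:3],M[:3,3]
def ray(P,k,uv,z):
    Rw,o=P; uv=np.atleast_2d(np.array(uv,float))
    d=(Rw@np.linalg.inv(k)@np.c_[uv,np.ones(len(uv))].T).T
    return o+d*((z-o[2])/d[:,2])[:,None]
def proj(P,k,X):
    Rw,o=P; q=(k@(Rw.T@(np.atleast_2d(X)-o).T)).T
    return q[:,:2]/q[:,2:]
def snap(name,fn):
    s=bot.observe(); c=bot.camera(name); cv2.imwrite(f"pics/{fn}.png",c["image"])
    import pickle; pickle.dump((s,{k:v for k,v in c.items()}),open(f"pics/{fn}.pkl","wb"))
    return s,c
def load(fn):
    import pickle; s,c=pickle.load(open(f"pics/{fn}.pkl","rb")); return s,c,pose(c,s),K(c)
E
python3 - <<'E'
from h import *
for n in("scene","side","wrist"):
    s,c=snap(n,n+"0"); print(n,c["vertical_fov"],c["cx"],c["cy"],pose(c,s)[1].round(3),c["image"].shape,[k for k in c])
print({k:np.round(v,3) for k,v in s.items()})
E
```

```text
pics
scene 49.99762216270059 255.39185769809623 194.88643389643414 [1.007 0.324 1.022] (384, 512, 3) ['image', 'vertical_fov', 'cx', 'cy', 'rvec', 'tvec']
side 50.52921241883828 252.04166412882864 189.3103138652841 [-0.065 -0.634  0.719] (384, 512, 3) ['image', 'vertical_fov', 'cx', 'cy', 'rvec', 'tvec']
wrist 68.31970460358048 253.83589994824024 192.3898044849736 [0.179 0.656 0.372] (384, 512, 3) ['image', 'vertical_fov', 'cx', 'cy', 'T_tool_cam']
{'time': np.float64(0.1), 'joints': array([ 1.144,  0.265,  1.605,  0.   ,  1.274, -0.037]), 'joint_vel': array([ 0.   , -0.001, -0.003,  0.   ,  0.001, -0.   ]), 'joint_torque': array([ 1.0000e-03, -5.1671e+01, -3.6859e+01,  0.0000e+00,  6.0000e-03,
       -0.0000e+00]), 'tool_pos': array([0.256, 0.624, 0.255]), 'tool_rot': array([ 0.194,  0.981, -0.001, -0.   ]), 'ft_force': array([-0.154, -0.116, -0.679]), 'wrist_torque': array([0.061, 0.013, 0.   ]), 'grip_width': np.float64(1.001)}
```

View pics/scene0.png

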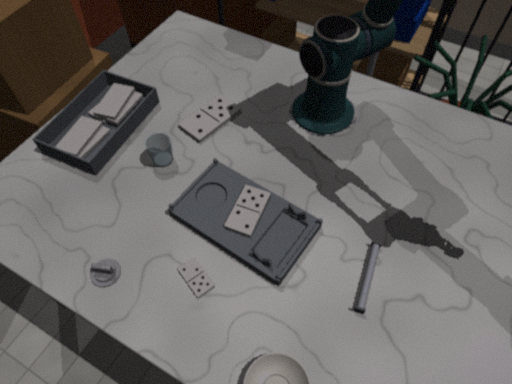

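View pics/side0.png

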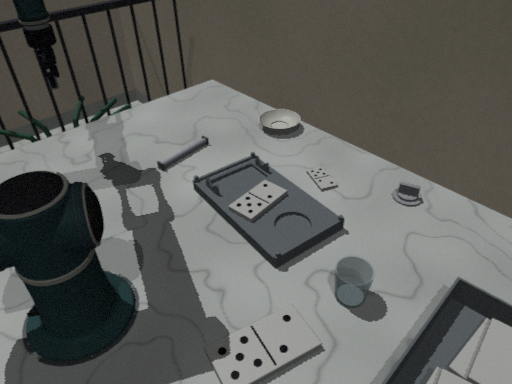

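View pics/wrist0.png

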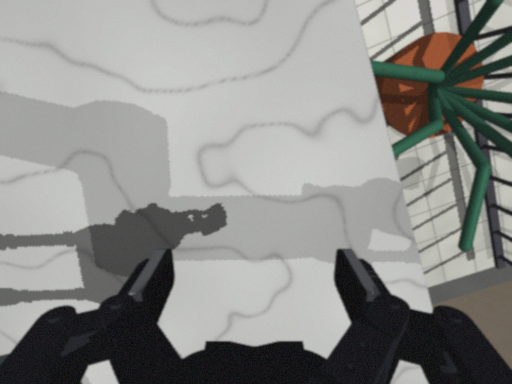

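Scene shows: the pocket insert at about (280,240), the round recess at (212,195), the glass at (160,150), the bar at (367,277). Look-alikes for the domino: large tile (208,118), small tile (196,278), tray tiles (118,102) and (80,135), and the tile on the deck (247,209). I choose the middle-sized one, on the deck.

```bash
python3 - <<'E'
from h import *
s,c,P,k=load("scene0")
im=c["image"]
cv2.imwrite("pics/crop1.png",cv2.resize(im[140:320,150:400],None,fx=3.2,fy=3.2,interpolation=cv2.INTER_CUBIC))
print("caddy corners",ray(P,k,[(214,164),(320,224),(277,277),(168,210)],0.036).round(3))
print("domino",ray(P,k,[(247,209)],0.044).round(3))
print("bar ends",ray(P,k,[(376,246),(358,309)],0.013).round(3))
print("glass base, others",ray(P,k,[(162,160),(208,120),(196,278)],0.0).round(3))
s,c,P2,k2=load("side0")
print("bar ends side",ray(P2,k2,[(163,163),(205,142)],0.013).round(3))
print("caddy side",ray(P2,k2,[(196,180),(262,157),(343,219),(277,256)],0.036).round(3))
E
```

```text
caddy corners [[ 0.4   -0.18   0.036]
 [ 0.433  0.188  0.036]
 [ 0.628  0.159  0.036]
 [ 0.602 -0.204  0.036]]
domino [[ 0.494 -0.008  0.044]]
bar ends [[0.407 0.346 0.013]
 [0.594 0.369 0.013]]
glass base, others [[ 0.446 -0.352  0.   ]
 [ 0.228 -0.321  0.   ]
 [ 0.722 -0.032  0.   ]]
bar ends side [[0.417 0.35  0.013]
 [0.587 0.36  0.013]]
caddy side [[ 0.423  0.178  0.036]
 [ 0.639  0.135  0.036]
 [ 0.594 -0.21   0.036]
 [ 0.387 -0.187  0.036]]
```

View pics/crop1.png

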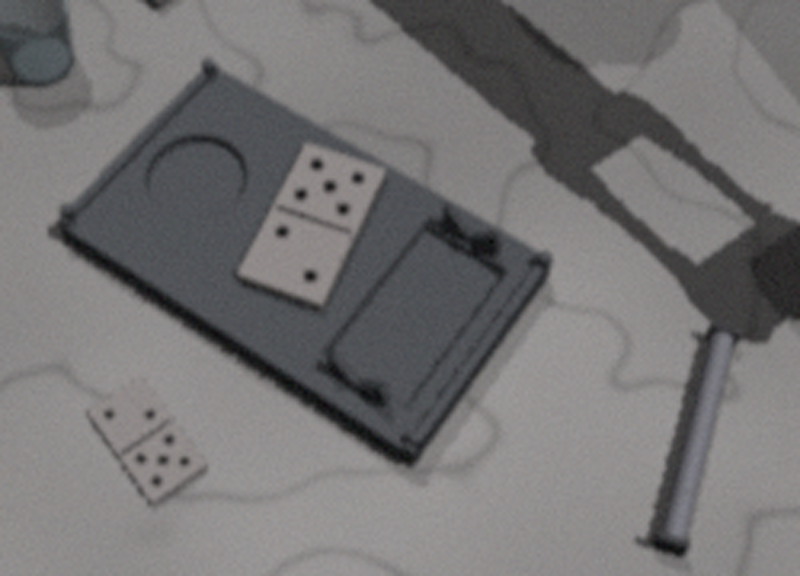

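```bash
cat >> h.py <<'E'
def plan(tgt,ang=None,start=None):
    """ang: desired world angle (deg) of tool y axis measured from world +y; returns az turn & shift AFTER turn"""
    s=bot.observe(); Rm=R.from_quat(s["tool_rot"]).as_matrix(); p=np.array(s["tool_pos"])
    print("t",round(s["time"],2),"tcp",p.round(4),"y ang",np.degrees(np.arctan2(-Rm[0,1],Rm[1,1])).round(2),"z",Rm[:,2].round(4),"F",np.round(s["ft_force"],1),"g",round(s["grip_width"],3))
    Rt=Rm
    if ang is not None:
        a=np.radians(ang); y=np.array([-np.sin(a),np.cos(a),0]);z=np.array([0,0,-1.]);x=np.cross(y,z)
        Rt=np.c_[x,y,z]
        print("turn",R.from_matrix(Rm.T@Rt).as_rotvec().round(4))
    print("shift",(Rt.T@(np.array(tgt)-p)).round(4))
E
python3 - <<'E'
from h import *
plan([0.60,0,0.36],-5.5)
s,c,P,k=load("wrist0"); print(np.array(c["T_tool_cam"]).round(4))
E
```

```text
t 0.15 tcp [0.2563 0.6239 0.2552] y ang -22.33 z [-8.0e-04 -1.7e-03 -1.0e+00] F [-0.9  0.4  0. ] g 0.997
turn [-0.0018 -0.0003 -0.2937]
shift [-0.402  -0.5881 -0.1048]
[[ 5.000e-04 -9.452e-01 -3.265e-01  8.370e-02]
 [ 1.000e+00  8.000e-04 -5.000e-04 -2.000e-04]
 [ 7.000e-04 -3.265e-01  9.452e-01 -1.172e-01]
 [ 0.000e+00  0.000e+00  0.000e+00  1.000e+00]]
```

```bash
python3 -m inch '[0,0,0,0,0,-0.147,0, 0,0,0,0,0,-0.147,0, -0.018,-0.0336,-0.006,0,0,0,0, -0.018,-0.0336,-0.006,0,0,0,0, -0.018,-0.0336,-0.006,0,0,0,0, -0.018,-0.0336,-0.006,0,0,0,0, -0.018,-0.0336,-0.006,0,0,0,0, -0.018,-0.0336,-0.006,0,0,0,0, -0.018,-0.0336,-0.006,0,0,0,0, -0.018,-0.0336,-0.006,0,0,0,0]'
python3 -m inch '[-0.02,-0.038,-0.006,0,0,0,0, -0.02,-0.038,-0.006,0,0,0,0, -0.02,-0.038,-0.006,0,0,0,0, -0.02,-0.038,-0.006,0,0,0,0, -0.02,-0.038,-0.006,0,0,0,0, -0.02,-0.038,-0.006,0,0,0,0, -0.02,-0.038,-0.006,0,0,0,0, -0.02,-0.038,-0.006,0,0,0,0, -0.02,-0.035,-0.006,0,0,0,0, 0,0,0,0,0,0,0]'
python3 - <<'E'
from h import *
snap("wrist","w1"); plan([0.525,-0.01,0.36],-5.5)
E
```

```text
time: 1.4
tool_pos: [0.3743, 0.3417, 0.3042]
tool_rot: [0.048, 0.999, -0.0, -0.0]
ft_force: [1.4, -0.2, 1.1]
grip_width: 0.998
time: 2.65
tool_pos: [0.5216, -0.0138, 0.3583]
tool_rot: [0.05, 0.999, -0.0, 0.0]
ft_force: [-0.1, 0.1, -0.1]
grip_width: 0.999
t 2.7 tcp [ 0.5209 -0.0125  0.358 ] y ang -5.63 z [-8.e-04  4.e-04 -1.e+00] F [ 0.2 -0.4 -0.3] g 1.001
turn [ 0.0004 -0.0008 -0.0023]
shift [-0.0038  0.0029 -0.002 ]
```

View pics/w1.png

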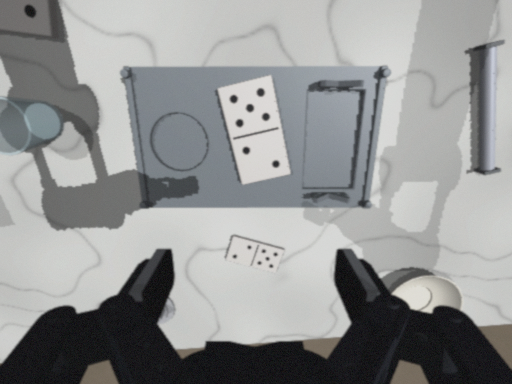

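```bash
python3 - <<'E'
from h import *
s,c,P,k=load("w1"); im=c["image"]; print(P[1].round(3))
cv2.imwrite("pics/w1crop.png",cv2.resize(im[50:225,110:400],None,fx=2.7,fy=2.7,interpolation=cv2.INTER_CUBIC))
g=cv2.cvtColor(im,cv2.COLOR_BGR2GRAY); hsv=cv2.cvtColor(im,cv2.COLOR_BGR2HSV)
for p in [(200,100),(250,100),(330,140),(486,100),(300,30),(450,100),(180,140)]: print(p,im[p[1],p[0]],hsv[p[1],p[0]])
sub=np.zeros_like(g); sub[72:203,205:300]=255
m=((g>140)&(sub>0)).astype(np.uint8)
m=cv2.morphologyEx(m,cv2.MORPH_CLOSE,np.ones((9,9)))
cs,_=cv2.findContours(m,0,1); q=max(cs,key=cv2.contourArea)
X=ray(P,k,q[:,0,:],0.044)[:,:2]
r=cv2.minAreaRect((X*1000).astype(np.float32)); print("domino rect",r, cv2.boxPoints(r))
E
```

```text
[ 0.438 -0.006  0.476]
(200, 100) [144 137 130] [105  25 144]
(250, 100) [215 217 218] [ 20   4 218]
(330, 140) [156 149 143] [106  21 156]
(486, 100) [127 120 118] [113  18 127]
(300, 30) [194 197 198] [ 23   5 198]
(450, 100) [174 177 178] [ 23   6 178]
(180, 140) [138 132 124] [103  26 138]
domino rect ((489.02655029296875, -3.4854278564453125), (119.5299072265625, 166.68760681152344), 87.31562042236328) [[402.97516  -59.281464]
 [569.4799   -67.088135]
 [575.07794   52.310608]
 [408.57318   60.11728 ]]
```

View pics/w1crop.png

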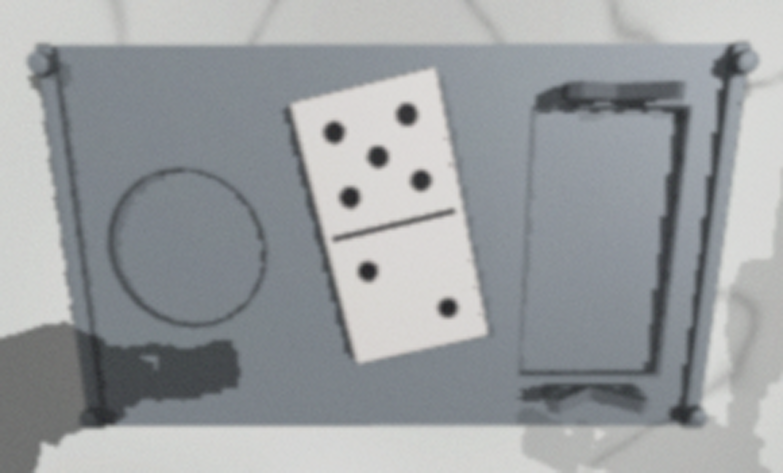

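```bash
cat > meas.py <<'E'
from h import *
import sys
def domino(fn,roi,z=0.044,thr=185):
    s,c,P,k=load(fn); im=c["image"]; g=cv2.cvtColor(im,cv2.COLOR_BGR2GRAY); hsv=cv2.cvtColor(im,cv2.COLOR_BGR2HSV)
    sub=np.zeros_like(g); sub[roi[1]:roi[3],roi[0]:roi[2]]=1
    m=((g>thr)&(hsv[...,1]<14)&(sub>0)).astype(np.uint8)
    m=cv2.morphologyEx(m,cv2.MORPH_OPEN,np.ones((3,3)))
    cs,_=cv2.findContours(m,0,1); q=cv2.convexHull(max(cs,key=cv2.contourArea))
    X=ray(P,k,q[:,0,:],z)[:,:2]
    r=cv2.minAreaRect((X*1000).astype(np.float32)); b=cv2.boxPoints(r)
    e=b[1]-b[0]; f=b[2]-b[1]; l=e if np.hypot(*e)>np.hypot(*f) else f
    print("domino c",np.round(r[0],1),"size",np.round(r[1],1),"yaw of long axis",np.round((np.degrees(np.arctan2(l[1],l[0]))+90)%180-90,2))
    return r
def edge(g,pts,dirn,P,k,z,n=30,half=7,mode="max"):
    """pts: two pixel endpoints; find strongest gradient along dirn at n samples, fit line in world at z"""
    (x0,y0),(x1,y1)=pts; out=[]
    g=cv2.GaussianBlur(g,(0,0),0.8).astype(np.float32)
    t=np.arange(-half,half+.01,.25)
    for a in np.linspace(0,1,n):
        x=x0+a*(x1-x0)+t*dirn[0]; y=y0+a*(y1-y0)+t*dirn[1]
        v=cv2.remap(g,x.astype(np.float32)[None],y.astype(np.float32)[None],cv2.INTER_LINEAR)[0]
        d=np.gradient(v); i=np.argmax(np.abs(d)) if mode=="max" else (np.argmax(d) if mode=="up" else np.argmin(d))
        out.append((x[i],y[i]))
    X=ray(P,k,out,z)[:,:2]*1000
    vx,vy,a,b=cv2.fitLine(X.astype(np.float32),cv2.DIST_HUBER,0,.01,.01).ravel()
    nrm=np.array([-vy,vx]); res=(X-[a,b])@nrm
    return np.array([a,b]),np.array([vx,vy]),np.abs(res).mean()
E
python3 - <<'E'
from meas import *
domino("w1",(205,70,300,205))
s,c,P,k=load("w1"); g=cv2.cvtColor(c["image"],cv2.COLOR_BGR2GRAY)
L=[("near",edge(g,[(140,67),(372,67)],(0,1),P,k,.03,mode="down")),
("far",edge(g,[(190,207),(300,207)],(0,1),P,k,.03,mode="up")),
("left rim out",edge(g,[(126,85),(138,165)],(1,0),P,k,.036,mode="down",half=6)),
("right rim out",edge(g,[(384,85),(374,185)],(1,0),P,k,.036,mode="up",half=6)),
("pocket left",edge(g,[(306.5,100),(303.5,180)],(1,0),P,k,.03,mode="down",half=4)),
("pocket far",edge(g,[(307,188),(350,188)],(0,1),P,k,.03,mode="up",half=4)),
("pocket right",edge(g,[(364,95),(355,180)],(1,0),P,k,.03,mode="up",half=4))]
for n,(a,v,r) in L:
    ang=np.degrees(np.arctan2(v[1],v[0])); print(n,a.round(1),ang.round(2),"alt",((ang-90+90)%180-90).round(2),"res",r.round(2))
E
```

```text
domino c [454.8 -14.1] size [72.6 77.4] yaw of long axis -82.7
near [400.5  16.7] 84.64 alt -5.36 res 0.48
far [615.8 -44.2] 84.36 alt -5.64 res 0.0
left rim out [ 463.7 -198.1] -5.58 alt 84.42 res 0.43
right rim out [514.  172.7] -1.03 alt 88.97 res 1.75
pocket left [513.5  63.4] -5.37 alt 84.63 res 0.49
pocket far [596.2 102. ] 84.36 alt -5.64 res 0.0
pocket right [506.9 152.2] -5.58 alt 84.42 res 0.4
```

```bash
sed -i 's/m=cv2.morphologyEx(m,cv2.MORPH_OPEN,np.ones((3,3)))/m=cv2.morphologyEx(cv2.morphologyEx(m,cv2.MORPH_CLOSE,np.ones((7,7))),cv2.MORPH_OPEN,np.ones((3,3)))/' meas.py
python3 - <<'E'
from meas import *
for t in (165,175,185): domino("w1",(205,70,300,205),thr=t)
s,c,P,k=load("w1"); g=cv2.cvtColor(c["image"],cv2.COLOR_BGR2GRAY)
print("bar (z=.013)")
for n,e in [("barL",edge(g,[(478,60),(481,160)],(1,0),P,k,.013,half=6)),("barR",edge(g,[(495,60),(495,160)],(1,0),P,k,.013,half=6))]:
    print(n,e[0].round(1),np.degrees(np.arctan2(*e[1][::-1])).round(2),e[2].round(2))
im=c["image"]; cv2.imwrite("pics/bar1.png",cv2.resize(im[30:190,440:512],None,fx=4,fy=3.6,interpolation=cv2.INTER_CUBIC))
E
```

```text
domino c [492.2  -9. ] size [148.7  79. ] yaw of long axis 7.4
domino c [492.2  -9.2] size [148.   78.1] yaw of long axis 7.41
domino c [492.1  -9.3] size [147.7  77.5] yaw of long axis 7.33
bar (z=.013)
barL [495.8 351.9] 9.95 0.72
barR [516.2 361.9] 9.5 0.18
```

View pics/bar1.png

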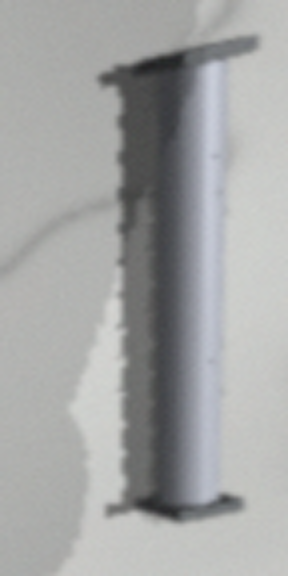

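```bash
python3 - <<'E'
from h import *
plan([0.4922,-0.009,0.085],7.4)
E
```

```text
t 2.7 tcp [ 0.5209 -0.0125  0.358 ] y ang -5.63 z [-8.e-04  4.e-04 -1.e+00] F [ 0.2 -0.4 -0.3] g 1.001
turn [ 0.0004 -0.0008 -0.2275]
shift [0.0281 0.0072 0.273 ]
```

```bash
python3 -m inch '[0,0,0,0,0,-0.114,0, 0,0,0,0,0,-0.114,0, 0.014,0.0036,0.025,0,0,0,0, 0.014,0.0036,0.04,0,0,0,0, 0,0,0.05,0,0,0,0, 0,0,0.05,0,0,0,0, 0,0,0.05,0,0,0,0, 0,0,0.04,0,0,0,0, 0,0,0.018,0,0,0,0, 0,0,0,0,0,0,0]'
python3 - <<'E'
from h import *
snap("wrist","w2"); plan([0.4922,-0.009,0.046],7.4)
s,c,P,k=load("w2")
print(proj(P,k,[[.4922,-.009,.044]]))
E
```

```text
time: 3.95
tool_pos: [0.4897, -0.0069, 0.0833]
tool_rot: [-0.067, 0.998, 0.001, -0.003]
ft_force: [0.9, -0.5, 1.5]
grip_width: 1.001
t 4.0 tcp [ 0.4912 -0.0072  0.0848] y ang 7.64 z [-2.e-03  4.e-04 -1.e+00] F [0.2 0.6 0.7] g 1.0
turn [ 0.0007 -0.0019  0.0042]
shift [-0.0008 -0.0019  0.0388]
[[250.68531075 241.46096022]]
```

View pics/w2.png

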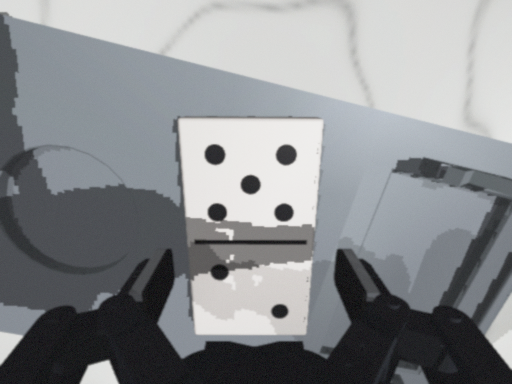

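```bash
python3 -m inch '[-0.001,-0.0018,0.004,0,0,0.003,0, 0,0,0.008,0,0,0,0, 0,0,0.008,0,0,0,0, 0,0,0.006,0,0,0,0, 0,0,0.006,0,0,0,0, 0,0,0.004,0,0,0,0, 0,0,0.003,0,0,0,0, 0,0,0,0,0,0,0, 0,0,0,0,0,0,0, 0,0,0,0,0,0,0]'
python3 - <<'E'
from h import *
snap("wrist","w3"); plan([0.4922,-0.009,0.046],7.4)
E
```

```text
time: 5.25
tool_pos: [0.4936, -0.0099, 0.0465]
tool_rot: [-0.065, 0.998, -0.0, 0.0]
ft_force: [0.6, 0.3, -0.4]
grip_width: 1.001
t 5.3 tcp [ 0.4936 -0.0099  0.0465] y ang 7.41 z [ 5.e-04 -1.e-04 -1.e+00] F [-0.   1.2  0.7] g 1.0
turn [-0.0001  0.0005  0.0001]
shift [0.0013 0.001  0.0005]
```

View pics/w3.png

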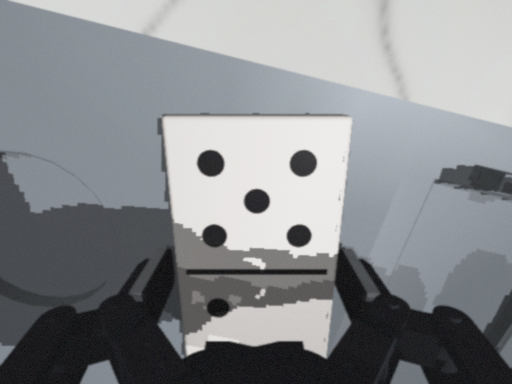

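```bash
python3 -m inch '[0,0,0,0,0,0,20, 0,0,0,0,0,0,40, 0,0,0,0,0,0,60, 0,0,0,0,0,0,80, 0,0,0,0,0,0,80, 0,0,0,0,0,0,80, 0,0,0,0,0,0,80, 0,0,0,0,0,0,80, 0,0,0,0,0,0,80, 0,0,0,0,0,0,80]' 25
python3 - <<'E'
from h import *
snap("wrist","w4"); plan([0.4922,-0.009,0.046],7.4)
E
```

```text
time: 6.55
tool_pos: [0.4936, -0.0098, 0.0468]
tool_rot: [-0.065, 0.998, 0.0, 0.0]
ft_force: [-1.7, 1.0, 6.5]
grip_width: 0.926
t 6.6 tcp [ 0.4936 -0.0098  0.0468] y ang 7.4 z [ 4.e-04  1.e-04 -1.e+00] F [-1.5  1.4  5.5] g 0.928
turn [ 0.0001  0.0004 -0.    ]
shift [0.0013 0.001  0.0008]
```

View pics/w4.png

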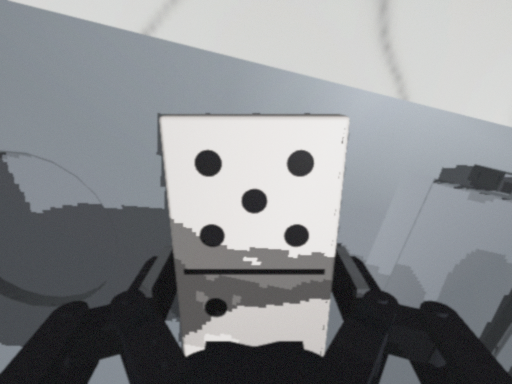

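```bash
python3 - <<'E'
from meas import *
s,c,P,k=load("w4"); g=cv2.cvtColor(c["image"],cv2.COLOR_BGR2GRAY)
# divider line centroid (dark pixels)
m=(g[264:279,190:320]<45); ys,xs=np.nonzero(m); px=np.array([[xs.mean()+190,ys.mean()+264]])
w=ray(P,k,px,.044)[0]; print("divider",px,w.round(4))
e=edge(g,[(175,115),(335,115)],(0,1),P,k,.044,half=8,mode="up"); print("near end",e[0],np.degrees(np.arctan2(*e[1][::-1])))
Rm=R.from_quat(s["tool_rot"]).as_matrix()
print("divider in tool",(Rm.T@(w-s["tool_pos"])).round(4))
print("near end mid in tool x",(Rm.T@(np.r_[e[0]/1000,.044]-s["tool_pos"])).round(4))
# caddy near edge here, deck z=.03
for pts in ([(20,5),(150,40)],[(360,88),(500,124)]):
    e=edge(g,pts,(0,1),P,k,.03,half=8,mode="down"); print("deck near",e[0].round(1),np.degrees(np.arctan2(*e[1][::-1])).round(2),e[2], "x'",e[0]@[.9954,-.0958])
e=edge(g,[(430,190),(400,260)],(1,0),P,k,.03,half=6,mode="down");print("pocket left",e[0].round(1),np.degrees(np.arctan2(*e[1][::-1])).round(2),e[2],"y'",e[0]@[.0958,.9954])
E
```

```text
divider [[254.39071567 271.49129594]] [ 0.4927 -0.0101  0.044 ]
near end [418.753    -23.183632] -82.57024
divider in tool [ 0.0009 -0.0002  0.0028]
near end mid in tool x [ 0.076  -0.0036  0.0027]
deck near [390.2 -94. ] 84.51 0.10011586525729128 x' 397.44485522613525
deck near [406.2  71.6] 84.6 0.13457459779475064 x' 397.48254322662353
pocket left [461.1  68.9] -5.94 0.15097693363579573 y' 112.76354957733155
```

```bash
python3 -m inch '[0,0,0,0,0,0.045,80, 0,0,0,0,0,0.06,80, 0,0,0,0,0,0.06,80, 0,0,0,0,0,0.059,80, -0.004,0,0,0,0,0,80, -0.008,0,0,0,0,0,80, -0.004,0,0,0,0,0,80, 0,0.01,0,0,0,0,80, 0,0.01,0,0,0,0,80, 0,0,0,0,0,0,80]'
python3 - <<'E'
from h import *
snap("wrist","w5"); plan([0.5208,0.1069,0.0465],-5.45)
E
```

```text
time: 7.85
tool_pos: [0.5121, 0.0095, 0.0468]
tool_rot: [0.047, 0.999, 0.0, 0.001]
ft_force: [0.4, 1.1, 5.0]
grip_width: 0.93
t 7.9 tcp [0.5121 0.0095 0.0468] y ang -5.41 z [ 1.8e-03  8.0e-04 -1.0e+00] F [0.5 1.4 5.5] g 0.929
turn [0.001  0.0017 0.0007]
shift [0.0006 0.0978 0.0003]
```

View pics/w5.png

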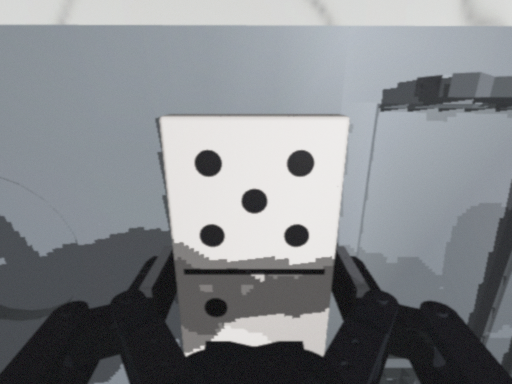

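```bash
python3 - <<'E'
from meas import *
s,c,P,k=load("w5"); g=cv2.cvtColor(c["image"],cv2.COLOR_BGR2GRAY)
ex=np.array([.9955,-.095]);ey=np.array([.095,.9955])
for n,pts,d,z,md in [("dom near",[(175,115),(335,115)],(0,1),.044,"up"),("deck near",[(20,25),(150,25)],(0,1),.03,"down"),("deck near",[(360,27),(480,27)],(0,1),.03,"down"),("pocket left",[(375,130),(363,230)],(1,0),.03,"down"),("pocket near",[(400,109),(505,109)],(0,1),.03,"up"),("dom right",[(347,130),(339,220)],(1,0),.044,"down"),("dom left",[(162,130),(172,220)],(1,0),.044,"up")]:
    e=edge(g,pts,d,P,k,z,half=6,mode=md); print(n,e[0].round(1),np.degrees(np.arctan2(*e[1][::-1])).round(2),e[2].round(2),"x'",(e[0]@ex).round(1),"y'",(e[0]@ey).round(1))
cv2.imwrite("pics/w5c.png",cv2.resize(c["image"][60:260,330:512],None,fx=4,fy=3,interpolation=cv2.INTER_CUBIC))
E
```

```text
dom near [436.6  16.5] 84.62 0.08 x' 433.1 y' 57.9
deck near [394.6 -50.2] 84.62 0.0 x' 397.6 y' -12.5
deck near [407.6  83.8] 84.62 0.0 x' 397.8 y' 122.2
pocket left [474.   68.2] -5.57 0.13 x' 465.4 y' 112.9
pocket near [443.9 110.7] 83.85 0.53 x' 431.4 y' 152.4
dom right [463.6  52.8] -5.19 0.12 x' 456.5 y' 96.6
dom left [458.4 -25.1] -5.45 0.15 x' 458.7 y' 18.6
```

View pics/w5c.png

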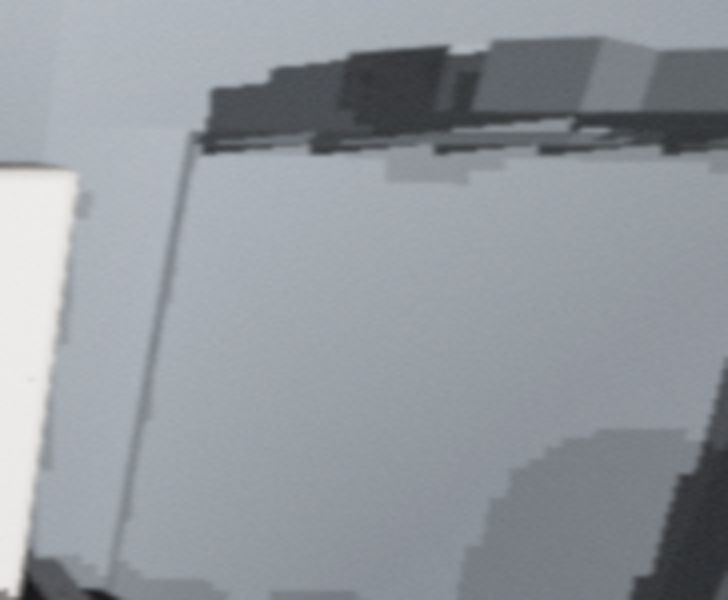

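```bash
python3 -m inch '[0,0.006,0,0,0,0,80, 0,0.012,0,0,0,0,80, 0,0.014,0,0,0,0,80, 0,0.014,0,0,0,0,80, 0,0.014,0,0,0,0,80, 0,0.014,0,0,0,0,80, 0,0.012,0,0,0,0,80, 0,0.0084,0,0,0,0,80, 0,0.004,0,0,0,0,80, 0,0,0,0,0,0,80]'
python3 - <<'E'
from h import *
snap("wrist","w6"); plan([0.5208,0.1069,0.0465],-5.45)
E
```

```text
time: 9.15
tool_pos: [0.5195, 0.107, 0.0454]
tool_rot: [0.047, 0.999, 0.0, -0.001]
ft_force: [-0.3, -1.0, -2.4]
grip_width: 0.93
t 9.2 tcp [0.5192 0.1069 0.0452] y ang -5.41 z [-2.3e-03  2.0e-04 -1.0e+00] F [-1.4 -0.7 -2. ] g 0.926
turn [-0.     -0.0023  0.0007]
shift [-0.0016  0.0002 -0.0013]
```

View pics/w6.png

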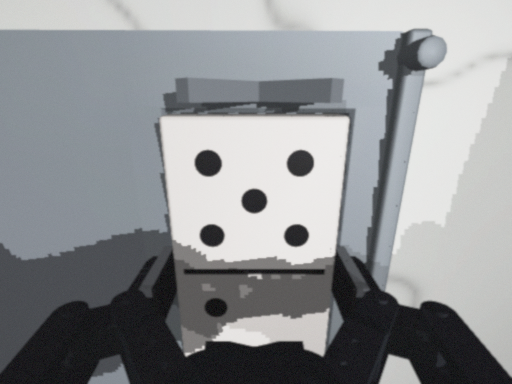

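```bash
python3 - <<'E'
from meas import *
s,c,P,k=load("w6"); g=cv2.cvtColor(c["image"],cv2.COLOR_BGR2GRAY)
ex=np.array([.9955,-.095]);ey=np.array([.095,.9955])
for n,pts,d,z,md in [("dom near",[(175,115),(335,115)],(0,1),.0425,"up"),("deck near",[(20,30),(350,30)],(0,1),.03,"down"),("dom right",[(347,130),(339,220)],(1,0),.0425,"down"),("dom left",[(162,130),(172,220)],(1,0),.0425,"up"),("rim in",[(400,120),(380,240)],(1,0),.036,"down")]:
    e=edge(g,pts,d,P,k,z,half=6,mode=md); print(n,e[0].round(1),np.degrees(np.arctan2(*e[1][::-1])).round(2),e[2].round(2),"x'",(e[0]@ex).round(1),"y'",(e[0]@ey).round(1))
cv2.imwrite("pics/w6c.png",cv2.resize(c["image"][60:260,130:390],None,fx=3,fy=3,interpolation=cv2.INTER_CUBIC))
E
```

```text
dom near [444.1 115.6] 84.63 0.0 x' 431.2 y' 157.3
deck near [407.2  81. ] 84.44 0.1 x' 397.7 y' 119.3
dom right [473.2 150.5] -5.41 0.12 x' 456.8 y' 194.7
dom left [466.6  72.3] -5.12 0.16 x' 457.6 y' 116.3
rim in [483.1 176.1] -4.71 0.39 x' 464.2 y' 221.2
```

View pics/w6c.png

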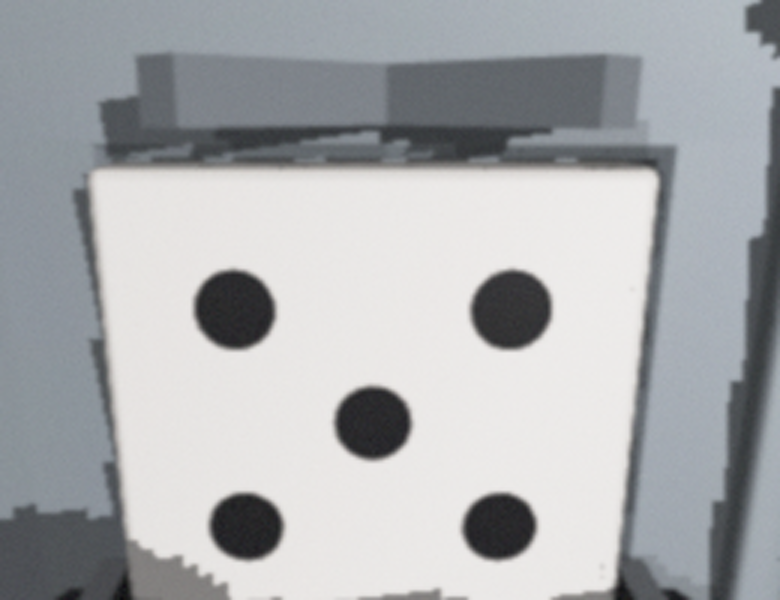

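```bash
python3 - <<'E'
from meas import *
s,c,P,k=load("w6")
ex=np.array([.9955,-.095]);ey=np.array([.095,.9955])
for z in(.058,.062):
    X=ray(P,k,[(130+137/3,60+55/3),(130+642/3,60+57/3),(130+386/3,60+64/3)],z)[:,:2]*1000; print(z,(X@ex).round(1),(X@ey).round(1))
E
```

```text
0.058 [417.9 418.1 418.8] [128.5 186.4 157.1]
0.062 [418.1 418.3 419. ] [129.6 185.2 157. ]
```

```bash
python3 -m inch '[-0.0015,0.0012,0,0,0,0,80, 0,0,0,0,0,0,80, 0,0,0,0,0,0,80, 0,0,0,0,0,0,80, 0,0,0,0,0,0,0, 0,0,0,0,0,0,0, 0,0,0,0,0,0,0, 0,0,0,0,0,0,0, 0,0,0,0,0,0,0, 0,0,0,0,0,0,0]'
python3 - <<'E'
from h import *
snap("wrist","w7"); plan([0.5208,0.1069,0.0465],-5.45)
E
```

```text
time: 10.45
tool_pos: [0.5222, 0.1076, 0.0463]
tool_rot: [0.047, 0.999, 0.0, 0.0]
ft_force: [-0.1, 0.0, 0.3]
grip_width: 1.0
t 10.5 tcp [0.5221 0.1076 0.0463] y ang -5.43 z [-0.  0. -1.] F [-0.3  0.3 -0.5] g 1.0
turn [ 0.     -0.      0.0003]
shift [ 0.0013 -0.0008 -0.0002]
```

View pics/w7.png

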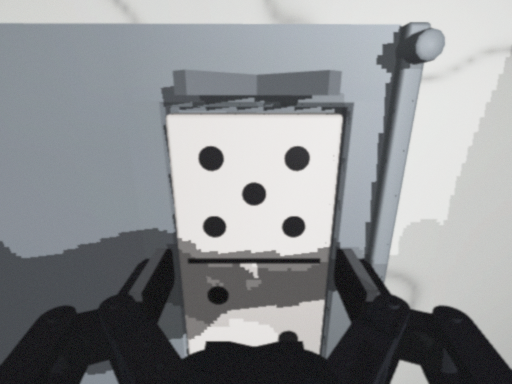

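```bash
python3 -m inch '[0,0,-0.02,0,0,0,0, 0,0,-0.04,0,0,0,0, 0,0,-0.04,0,0,0,0, 0.006,0.025,-0.03,0,0,0,0, 0.006,0.025,-0.03,0,0,0,0, 0.006,0.025,-0.03,0,0,0,0, 0.006,0.025,-0.03,0,0,0,0, 0.006,0.025,-0.02,0,0,0,0, 0.006,0.024,-0.014,0,0,0,0, 0,0,0,0,0,0,0]'
python3 - <<'E'
from meas import *
s,c,P,k=load("w7"); g=cv2.cvtColor(c["image"],cv2.COLOR_BGR2GRAY)
ex=np.array([.9955,-.095]);ey=np.array([.095,.9955])
for n,pts,d,z,md in [("dom near",[(175,113),(335,113)],(0,1),.034,"up"),("dom right",[(341,130),(334,220)],(1,0),.034,"down"),("dom left",[(168,130),(176,220)],(1,0),.034,"up")]:
    e=edge(g,pts,d,P,k,z,half=5,mode=md); print(n,e[0].round(1),np.degrees(np.arctan2(*e[1][::-1])).round(2),e[2].round(2),"x'",(e[0]@ex).round(1),"y'",(e[0]@ey).round(1))
snap("wrist","w8"); plan([0.5,0.26,0.30],-5.45)
snap("side","side8")
E
```

```text
time: 11.75
tool_pos: [0.5008, 0.2609, 0.3018]
tool_rot: [0.046, 0.999, 0.001, 0.001]
ft_force: [-0.7, -0.5, -0.1]
grip_width: 1.001
dom near [446.5 110.9] 84.6 0.01 x' 433.9 y' 152.8
dom right [478.6 150.7] -5.28 0.12 x' 462.1 y' 195.5
dom left [468.8  72.9] -5.28 0.17 x' 459.7 y' 117.1
t 11.8 tcp [0.5004 0.2597 0.3006] y ang -5.34 z [ 8.e-04 -1.e-04 -1.e+00] F [ 0.6  1.2 -0.7] g 0.996
turn [-0.0001  0.0008  0.0019]
shift [0.0005 0.0003 0.0006]
```

View pics/w8.png

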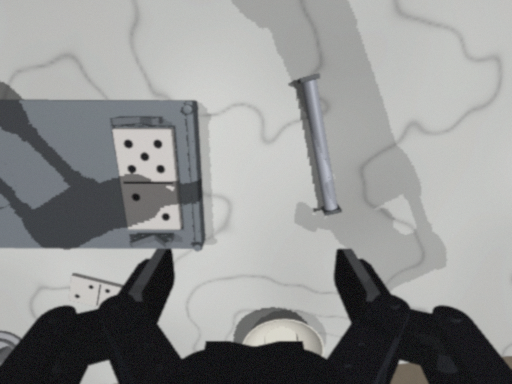

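```bash
python3 - <<'E'
from meas import *
s,c,P,k=load("w8"); im=c["image"]; g=cv2.cvtColor(im,cv2.COLOR_BGR2GRAY)
cv2.imwrite("pics/w8b.png",cv2.resize(im[60:225,270:370],None,fx=3.5,fy=3.5,interpolation=cv2.INTER_CUBIC))
cv2.imwrite("pics/w8p.png",cv2.resize(im[90:260,90:220],None,fx=3.5,fy=3.5,interpolation=cv2.INTER_CUBIC))
s2,c2,_,_=load("side8"); cv2.imwrite("pics/s8.png",cv2.resize(c2["image"][120:280,130:370],None,fx=3.2,fy=3.2,interpolation=cv2.INTER_CUBIC))
E
```

```text
(no output)
```

View pics/w8b.png

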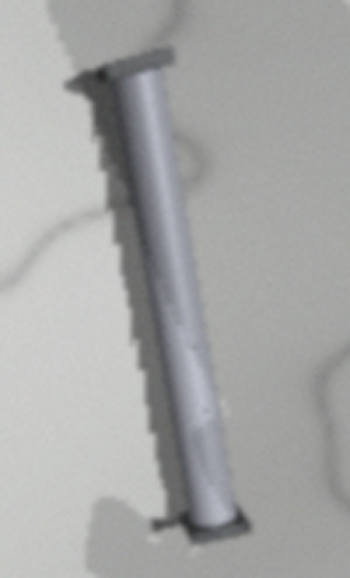

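View pics/w8p.png

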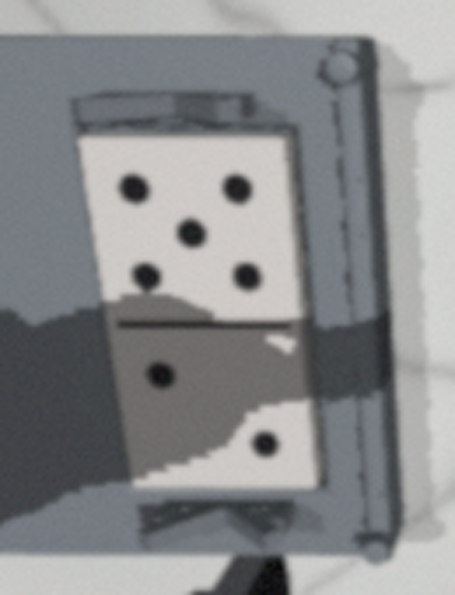

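View pics/s8.png

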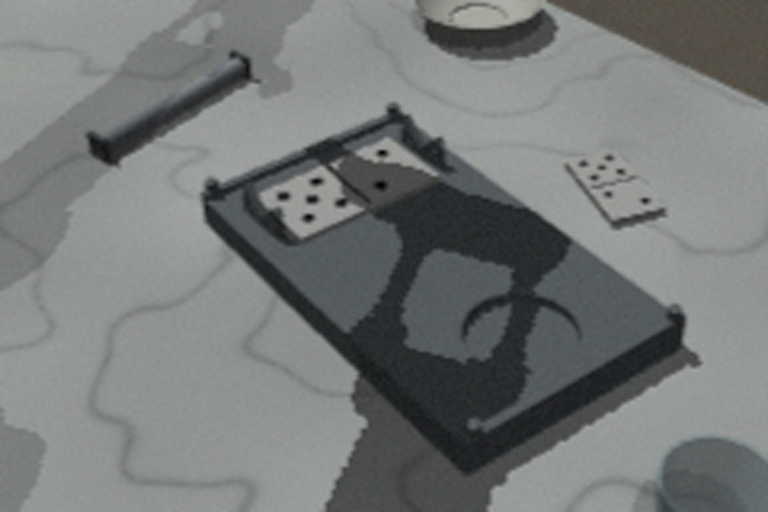

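```bash
python3 - <<'E'
from meas import *
s,c,P,k=load("w8"); g=cv2.cvtColor(c["image"],cv2.COLOR_BGR2GRAY); print(P[1].round(3))
L=edge(g,[(306,95),(324,203)],(1,0),P,k,.013,half=4,mode="down"); Rr=edge(g,[(318.5,95),(336,203)],(1,0),P,k,.013,half=3,mode="up")
for e in (L,Rr): print(e[0].round(1),np.degrees(np.arctan2(*e[1][::-1])).round(2),e[2].round(2))
def at(e,x): return e[0]+e[1]*(x-e[0][0])/e[1][0]
for x in (430,500,570): print(x,at(L,x).round(1),at(Rr,x).round(1))
f=lambda p:[(a/3.5+270,b/3.5+60) for a,b in p]
X=ray(P,k,f([(105,68),(173,48),(195,543),(252,528)]),.026)[:,:2]*1000; print(X.round(1)); 
a=(X[0]+X[1])/2;b=(X[2]+X[3])/2; print("mid",((a+b)/2).round(1),"len",np.hypot(*(b-a)).round(1),"yaw",np.degrees(np.arctan2(*(b-a)[::-1])).round(2))
E
```

```text
[0.417 0.268 0.419]
[500.3 345.5] 8.71 0.49
[506.5 369.2] 8.96 0.67
430 [430.  334.7] [430.  357.1]
500 [500.  345.4] [500.  368.2]
570 [570.  356.2] [570.  379.2]
[[404.8 329.4]
 [400.3 354.5]
 [599.4 360.8]
 [594.6 385.3]]
mid [499.8 357.5] len 196.9 yaw 9.09
```

```bash
python3 - <<'E'
from h import *
plan([0.500,0.357,0.11],9.1)
E
```

```text
t 11.85 tcp [0.5001 0.2589 0.2997] y ang -5.39 z [-5.e-04 -9.e-04 -1.e+00] F [-0.3 -0.2 -0.8] g 1.002
turn [-0.0009 -0.0006 -0.2529]
shift [-0.0154  0.0968  0.1897]
```

```bash
python3 -m inch '[0,0,0,0,0,-0.084,0, 0,0,0,0,0,-0.085,0, 0,0,0,0,0,-0.084,0, -0.005,0.032,0.03,0,0,0,0, -0.005,0.032,0.03,0,0,0,0, -0.005,0.033,0.03,0,0,0,0, 0,0,0.04,0,0,0,0, 0,0,0.04,0,0,0,0, 0,0,0.02,0,0,0,0, 0,0,0,0,0,0,0]'
python3 - <<'E'
from h import *
snap("wrist","w9"); plan([0.500,0.357,0.0265],9.1)
E
```

```text
time: 13.1
tool_pos: [0.4987, 0.3558, 0.108]
tool_rot: [-0.079, 0.997, -0.001, -0.002]
ft_force: [-0.2, -0.7, -0.1]
grip_width: 1.002
t 13.15 tcp [0.5    0.3568 0.11  ] y ang 9.02 z [-8.e-04 -7.e-04 -1.e+00] F [-0.2 -0.   0.7] g 0.998
turn [-0.0005 -0.0009 -0.0013]
shift [-0.      0.0002  0.0835]
```

View pics/w9.png

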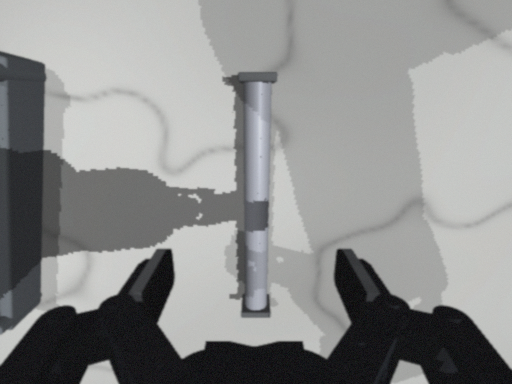

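```bash
python3 - <<'E'
from meas import *
s,c,P,k=load("w9"); im=c["image"]; g=cv2.cvtColor(im,cv2.COLOR_BGR2GRAY)
Rm=R.from_quat(s["tool_rot"]).as_matrix()
T=lambda uv,z:(Rm.T@(ray(P,k,uv,z)-s["tool_pos"]).T).T
print(T([(258,72),(258,81),(256,306),(256,317)],.026).round(4)[:, :2])
col=g[60:330,258]; print("top",col[5:30].tolist(),"bot",g[295:325,256].tolist())
L=edge(g,[(245,95),(247,250)],(1,0),P,k,.013,half=4,mode="max"); Rr=edge(g,[(270,95),(267,200)],(1,0),P,k,.013,half=3,mode="max")
for e in(L,Rr): print(e[0].round(1),np.degrees(np.arctan2(*e[1][::-1])).round(2),e[2].round(2),(Rm.T@(np.r_[e[0]/1000,.013]-s["tool_pos"])).round(4))
cv2.imwrite("pics/w9c.png",cv2.resize(im[60:325,225:290],None,fx=5,fy=2.2,interpolation=cv2.INTER_CUBIC))
E
```

```text
[[ 0.0979  0.0021]
 [ 0.0925  0.0022]
 [-0.0884  0.0014]
 [-0.1002  0.0014]]
top [161, 162, 161, 161, 160, 159, 143, 105, 96, 95, 98, 99, 96, 96, 91, 89, 116, 162, 174, 175, 175, 176, 174, 177, 175] bot [174, 177, 175, 174, 177, 177, 176, 176, 176, 175, 175, 177, 174, 174, 157, 101, 56, 71, 92, 101, 104, 107, 134, 176, 190, 187, 189, 188, 189, 188]
[464.8 343.6] 8.66 0.74 [ 0.035  -0.0064  0.0952]
[454.8 360. ] 9.79 1.06 [0.0423 0.0113 0.0951]
```

View pics/w9c.png

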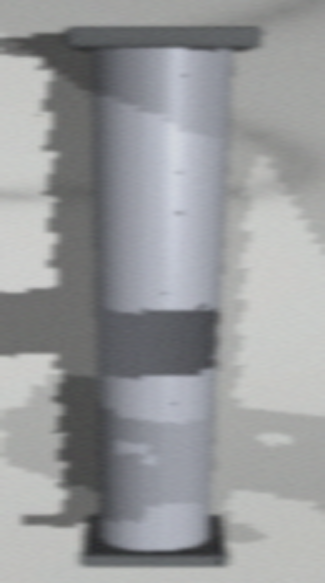

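```bash
python3 -m inch '[-0.001,0.0018,0.01,0,0,0,0, 0,0,0.02,0,0,0,0, 0,0,0.02,0,0,0,0, 0,0,0.015,0,0,0,0, 0,0,0.0125,0,0,0,0, 0,0,0.005,0,0,0,0, 0,0,0,0,0,0,60, 0,0,0,0,0,0,110, 0,0,0,0,0,0,150, 0,0,0,0,0,0,170]' 30
python3 -m inch '[0,0,0,0,0,0,180, 0,0,0,0,0,0,190, 0,0,0,0,0,0,200, 0,0,0,0,0,0,215, 0,0,0,0,0,0,230, 0,0,0,0,0,0,230, 0,0,0,0,0,0,230, 0,0,0,0,0,0,230, 0,0,0,0,0,0,230, 0,0,0,0,0,0,230]' 40
python3 - <<'E'
from h import *
snap("wrist","w10"); plan([0.500,0.357,0.0275],9.1)
E
```

```text
time: 14.4
tool_pos: [0.501, 0.3596, 0.0283]
tool_rot: [-0.079, 0.997, 0.0, 0.0]
ft_force: [-0.5, -0.6, 0.5]
grip_width: 0.333
time: 15.65
tool_pos: [0.5007, 0.3594, 0.028]
tool_rot: [-0.079, 0.997, -0.0, 0.0]
ft_force: [-0.8, -1.6, 5.2]
grip_width: 0.217
t 15.7 tcp [0.5007 0.3594 0.028 ] y ang 9.07 z [ 2.e-04 -0.e+00 -1.e+00] F [-1.1 -2.2  5.2] g 0.217
turn [-0.0001  0.0001 -0.0006]
shift [ 0.0011 -0.0022  0.0005]
```

View pics/w10.png

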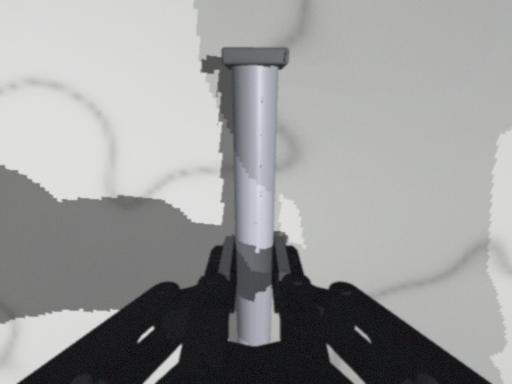

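```bash
python3 - <<'E'
from meas import *
s,c,P,k=load("w10"); im=c["image"]; g=cv2.cvtColor(im,cv2.COLOR_BGR2GRAY)
print(g[40:72,255].tolist())
cv2.imwrite("pics/w10c.png",cv2.resize(im[35:80,205:305],None,fx=7,fy=7,interpolation=cv2.INTER_CUBIC))
Rm=R.from_quat(s["tool_rot"]).as_matrix()
T=lambda uv,z:(Rm.T@(ray(P,k,uv,z)-s["tool_pos"]).T).T.round(4)[:,:2]
print(T([(255,47),(255,54),(255,64),(223,48),(287,48)],.026))
E
```

```text
[177, 180, 180, 176, 177, 178, 168, 139, 108, 102, 106, 107, 109, 107, 108, 108, 107, 108, 106, 107, 108, 104, 94, 80, 99, 149, 178, 185, 185, 183, 184, 185]
[[ 1.010e-01 -1.000e-04]
 [ 9.860e-02 -1.000e-04]
 [ 9.510e-02 -1.000e-04]
 [ 1.007e-01 -1.220e-02]
 [ 1.007e-01  1.200e-02]]
```

View pics/w10c.png

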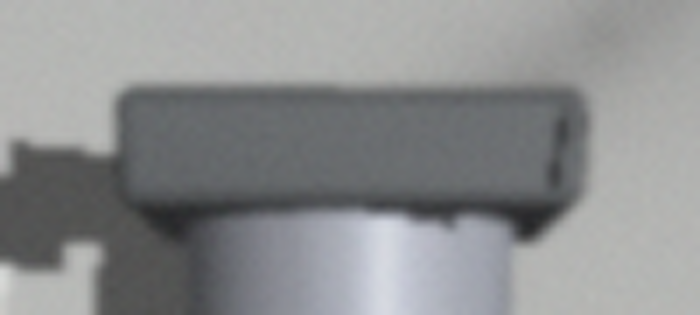

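```bash
python3 -m inch '[0,0,-0.008,0,0,0,230, 0,0,-0.02,0,0,0,230, 0,0,-0.035,0,0,0,230, 0,0,-0.035,0,0,0,230, 0,0,-0.019,0,0,0,230, 0,0,0,0,0,0.05,230, 0,0,0,0,0,0.075,230, 0,0,0,0,0,0.075,230, 0,0,0,0,0,0.0534,230, 0,0,0,0,0,0,230]'
python3 -m inch '[-0.003,-0.012,0,0,0,0,230, -0.005,-0.025,0,0,0,0,230, -0.006,-0.035,0,0,0,0,230, -0.006,-0.04,0,0,0,0,230, -0.006,-0.04,0,0,0,0,230, -0.006,-0.04,0,0,0,0,230, -0.006,-0.03,0,0,0,0,230, -0.004,-0.018,0,0,0,0,230, -0.002,-0.0086,0,0,0,0,230, 0,0,0,0,0,0,230]'
python3 - <<'E'
from h import *
snap("wrist","w11"); plan([0.5209,0.1078,0.067],-5.45)
E
```

```text
time: 16.95
tool_pos: [0.5003, 0.3593, 0.1447]
tool_rot: [0.047, 0.999, -0.0, -0.0]
ft_force: [-0.2, -0.3, -1.8]
grip_width: 0.211
time: 18.2
tool_pos: [0.5209, 0.1077, 0.1448]
tool_rot: [0.048, 0.999, 0.0, 0.0]
ft_force: [0.9, 1.0, -1.8]
grip_width: 0.217
t 18.25 tcp [0.5209 0.1081 0.1448] y ang -5.45 z [ 0.e+00  4.e-04 -1.e+00] F [ 0.2 -0.2 -1.2] g 0.213
turn [ 0.0004 -0.     -0.0001]
shift [-0.     -0.0003  0.0778]
```

View pics/w11.png

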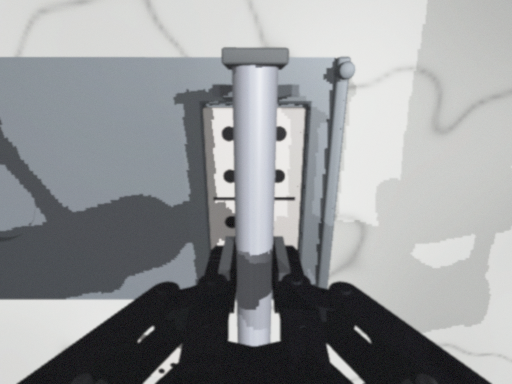

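```bash
python3 -m inch '[0,0,0.008,0,0,0,230, 0,0,0.014,0,0,0,230, 0,0,0.014,0,0,0,230, 0,0,0.012,0,0,0,230, 0,0,0.006,0,0,0,230, 0,0,0.004,0,0,0,230, 0,0,0,0,0,0,230, 0,0,0,0,0,0,230, 0,0,0,0,0,0,230, 0,0,0,0,0,0,230]'
python3 - <<'E'
from h import *
snap("wrist","w12"); plan([0.5209,0.1078,0.067],-5.45)
s,c,P,k=load("w12"); cv2.imwrite("pics/w12c.png",cv2.resize(c["image"][20:240,150:370],None,fx=3,fy=2.7,interpolation=cv2.INTER_CUBIC))
snap("side","side12");s,c,P,k=load("side12"); cv2.imwrite("pics/s12c.png",cv2.resize(c["image"][120:260,170:350],None,fx=4,fy=4,interpolation=cv2.INTER_CUBIC))
E
```

```text
time: 19.5
tool_pos: [0.5211, 0.1077, 0.0871]
tool_rot: [0.048, 0.999, 0.0, 0.0]
ft_force: [-0.3, 1.1, -1.3]
grip_width: 0.214
t 19.55 tcp [0.521  0.1077 0.087 ] y ang -5.45 z [ 5.e-04  1.e-04 -1.e+00] F [ 0.1 -0.2 -1. ] g 0.214
turn [ 0.0001  0.0005 -0.0001]
shift [0.0001 0.     0.02  ]
```

View pics/w12c.png

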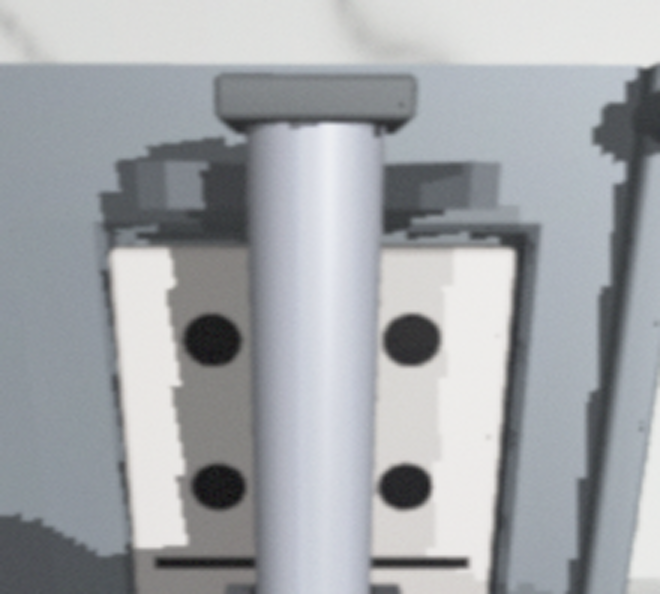

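View pics/s12c.png

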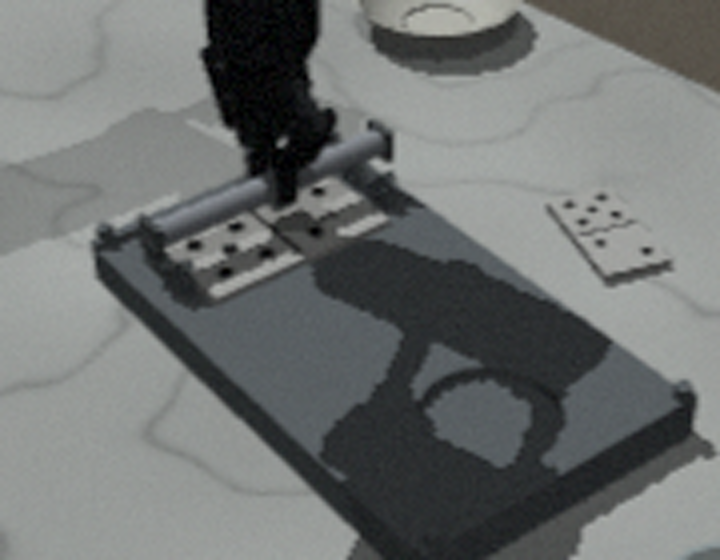

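```bash
python3 - <<'E'
from meas import *
s,c,P,k=load("w12"); ex=np.array([.9955,-.095]);ey=np.array([.095,.9955])
q=lambda u,v:(150+u/3,20+v/2.7)
for n,uv,z in [("cap outer top",q(316,73),.085),("cap inner top",q(316,121),.085),("saddle outer top L",q(140,160),.060),("saddle outer top R",q(480,162),.060),("saddle L end",q(137,162),.06),("saddle R end",q(499,164),.06),("bar axis far-left",q(252,250),.072),("bar right",q(382,250),.072)]:
    X=ray(P,k,[uv],z)[0][:2]*1000; print(n,"x'",(X@ex).round(1),"y'",(X@ey).round(1))
g=cv2.cvtColor(c["image"],cv2.COLOR_BGR2GRAY); e=edge(g,[(10,43),(200,43)],(0,1),P,k,.03,half=6,mode="down"); print("deck near",(e[0]@ex).round(1))
E
```

```text
cap outer top x' 407.6 y' 156.9
cap inner top x' 413.8 y' 156.9
saddle outer top L x' 417.8 y' 129.2
saddle outer top R x' 418.1 y' 183.0
saddle L end x' 418.1 y' 128.7
saddle R end x' 418.4 y' 186.0
bar axis far-left x' 432.3 y' 147.4
bar right x' 432.3 y' 166.9
deck near 397.5
```

```bash
python3 -m inch '[0,0,0.003,0,0,0,230, 0,0,0.003,0,0,0,230, 0,0,0.003,0,0,0,230, 0,0,0.003,0,0,0,230, 0,0,0.003,0,0,0,230, 0,0,0.002,0,0,0,230, 0,0,0.001,0,0,0,230, 0,0,0.001,0,0,0,230, 0,0,0,0,0,0,230, 0,0,0,0,0,0,230]'
python3 - <<'E'
from h import *
snap("wrist","w13"); plan([0.5209,0.1078,0.067],-5.45)
E
```

```text
time: 20.85
tool_pos: [0.5209, 0.1078, 0.0679]
tool_rot: [0.048, 0.999, 0.0, 0.0]
ft_force: [0.3, -0.1, -2.0]
grip_width: 0.216
t 20.9 tcp [0.5209 0.1078 0.0679] y ang -5.45 z [ 3.e-04  0.e+00 -1.e+00] F [ 0.4  0.2 -1.5] g 0.215
turn [ 0.0001  0.0003 -0.    ]
shift [0.     0.     0.0009]
```

Still hanging free (about 1 mm to go). Lowering gently to contact.

```bash
python3 -m inch '[0,0,0.0005,0,0,0,230, 0,0,0.0005,0,0,0,230, 0,0,0.0005,0,0,0,230, 0,0,0,0,0,0,230, 0,0,0,0,0,0,230, 0,0,0,0,0,0,230, 0,0,0,0,0,0,230, 0,0,0,0,0,0,230, 0,0,0,0,0,0,230, 0,0,0,0,0,0,230]'
python3 - <<'E'
from h import *
snap("wrist","w14"); plan([0.5209,0.1078,0.067],-5.45)
s,c,P,k=load("w14"); cv2.imwrite("pics/w14c.png",cv2.resize(c["image"][20:240,150:370],None,fx=3,fy=2.7,interpolation=cv2.INTER_CUBIC))
E
```

```text
time: 22.15
tool_pos: [0.5214, 0.1083, 0.067]
tool_rot: [0.048, 0.999, 0.0, 0.001]
ft_force: [-2.0, 3.4, 5.6]
grip_width: 0.22
t 22.2 tcp [0.5214 0.1083 0.067 ] y ang -5.46 z [ 1.2e-03  9.0e-04 -1.0e+00] F [-1.8  3.3  5.3] g 0.216
turn [ 0.001   0.0011 -0.0002]
shift [ 0.0004 -0.0005  0.    ]
```

View pics/w14c.png

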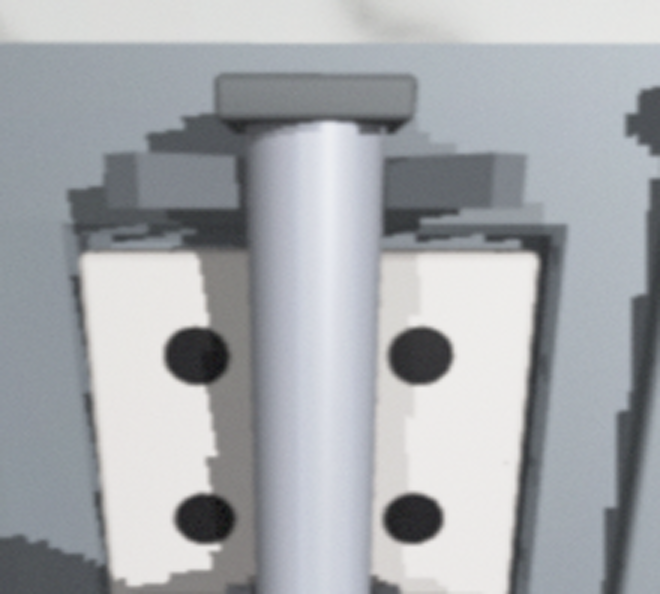

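```bash
python3 -m inch '[0,0,0,0,0,0,195, 0,0,0,0,0,0,190, 0,0,0,0,0,0,180, 0,0,0,0,0,0,165, 0,0,0,0,0,0,150, 0,0,0,0,0,0,130, 0,0,0,0,0,0,110, 0,0,0,0,0,0,100, 0,0,0,0,0,0,100, 0,0,0,0,0,0,100]'
python3 - <<'E'
from h import *
snap("wrist","w15"); plan([0.5209,0.1078,0.067],-5.45)
E
```

```text
time: 23.45
tool_pos: [0.5208, 0.1077, 0.0663]
tool_rot: [0.048, 0.999, -0.0, 0.0]
ft_force: [0.3, -0.0, -0.3]
grip_width: 0.611
t 23.5 tcp [0.5208 0.1077 0.0663] y ang -5.45 z [ 1.e-04  0.e+00 -1.e+00] F [-0.4 -0.  -0.8] g 0.609
turn [ 0.      0.0001 -0.    ]
shift [-0.0001  0.0001 -0.0007]
```

View pics/w15.png

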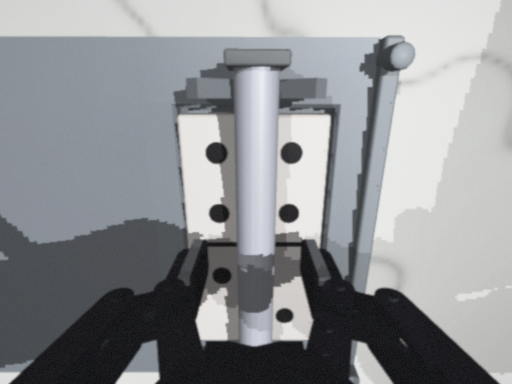

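Released, bar sits in the saddles. Lift straight up and check.

```bash
python3 -m inch '[0,0,-0.006,0,0,0,100, 0,0,-0.015,0,0,0,100, 0,0,-0.03,0,0,0,100, 0,0,-0.04,0,0,0,100, 0,0,-0.045,0,0,0,100, 0,0,-0.045,0,0,0,100, 0,0,-0.04,0,0,0,100, 0.01,0,-0.02,0,0,0,100, 0,0,0,0,0,0,100, 0,0,0,0,0,0,100]'
python3 - <<'E'
from h import *
snap("wrist","w16"); plan([0.5209,0.1078,0.067],-5.45)
s,c,P,k=load("w16"); cv2.imwrite("pics/w16c.png",cv2.resize(c["image"][20:270,150:390],None,fx=3,fy=2.4,interpolation=cv2.INTER_CUBIC))
snap("side","side16");s,c,P,k=load("side16"); cv2.imwrite("pics/s16c.png",cv2.resize(c["image"][120:260,170:370],None,fx=4,fy=4,interpolation=cv2.INTER_CUBIC))
snap("scene","scene16")
E
```

```text
time: 24.75
tool_pos: [0.5105, 0.1086, 0.3068]
tool_rot: [0.048, 0.999, -0.0, -0.0]
ft_force: [-0.5, -0.8, -0.8]
grip_width: 0.611
t 24.8 tcp [0.5103 0.1085 0.3061] y ang -5.45 z [-1.8e-03 -4.0e-04 -1.0e+00] F [-0.3 -0.9  0.1] g 0.609
turn [-0.0005 -0.0018 -0.0001]
shift [-0.0106  0.0003  0.2391]
```

View pics/w16.png

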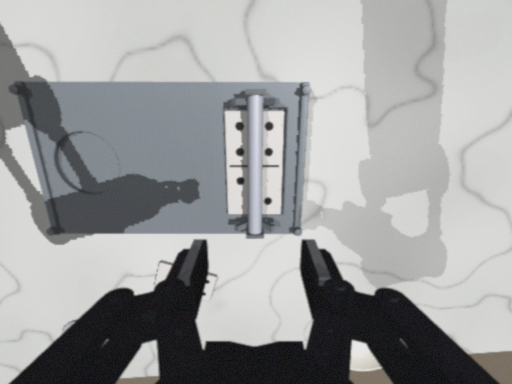

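View pics/w16c.png

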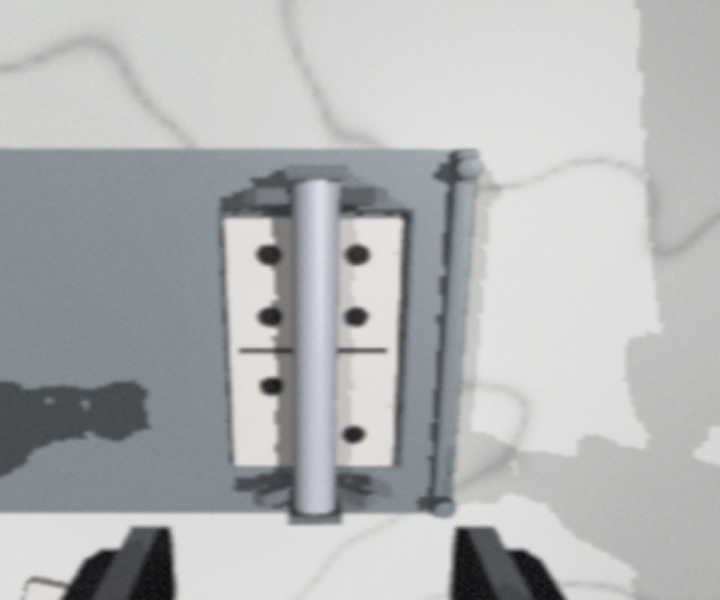

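View pics/s16c.png

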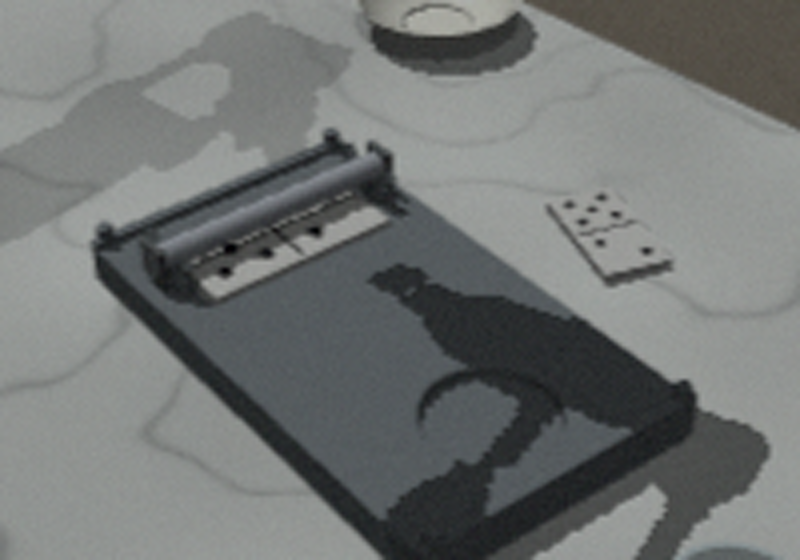

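```bash
python3 - <<'E'
from meas import *
s,c,P,k=load("w16"); g=cv2.cvtColor(c["image"],cv2.COLOR_BGR2GRAY); ex=np.array([.9955,-.095]);ey=np.array([.095,.9955])
q=lambda u,v:(150+u/3,20+v/2.4)
for n,pts,d,z,md in [("bar L",[(248,105),(249,225)],(1,0),.052,"up"),("bar R",[(263,105),(261,225)],(1,0),.052,"down"),("dom L",[(224.5,120),(227.5,205)],(1,0),.034,"up"),("dom R",[(285,120),(282.5,205)],(1,0),.034,"down"),("deck near",[(60,82),(220,82)],(0,1),.03,"down")]:
    e=edge(g,pts,d,P,k,z,half=3,mode=md); print(n,np.degrees(np.arctan2(*e[1][::-1])).round(2),e[2].round(2),"x'",(e[0]@ex).round(1),"y'",(e[0]@ey).round(1))
for n,uv,z in [("cap near outer",q(316,167),.065),("cap far outer",q(316,523),.052),("dom near",q(315,216),.034),("dom far",q(315,466),.034)]:
    X=ray(P,k,[uv],z)[0][:2]*1000; print(n,"x'",(X@ex).round(1),"y'",(X@ey).round(1))
_,a,_,_=load("scene0");_,b,_,_=load("scene16")
ga,gb=[x["image"][120:180,130:190].astype(int) for x in(a,b)]; print("glass diff",np.abs(ga-gb).mean().round(2))
print(np.round(bot.observe()["ft_force"],1))
E
```

```text
bar L -5.72 0.3 x' 507.7 y' 149.9
bar R -5.55 2.28 x' 506.0 y' 164.1
dom L -5.26 0.36 x' 528.3 y' 116.9
dom R -5.64 0.36 x' 504.8 y' 195.5
deck near 84.58 0.0 x' 397.6 y' 3.8
cap near outer x' 408.2 y' 157.7
cap far outer x' 613.4 y' 158.2
dom near x' 433.2 y' 157.5
dom far x' 583.2 y' 157.7
glass diff 12.56
[-0.7 -0.  -0.3]
```

View pics/scene16.png

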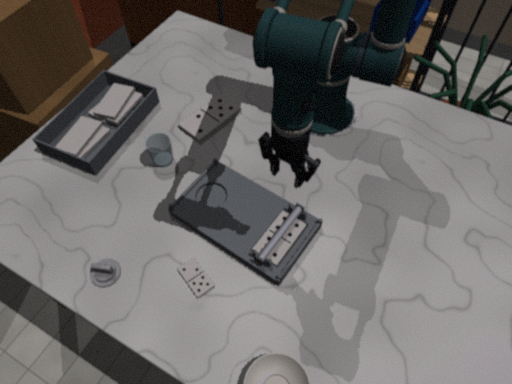

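```bash
python3 - <<'E'
from h import *
print(bot.finish_job())
E
```

```text
the job is handed in; nothing more can be done
None
```

I handed the job in at about 25 s. The domino is seated in the pocket, the bar lies in both saddles, and the arm is raised about 0.2 m clear of everything. The interface gave no verdict.

- **Domino:** I gripped it across its width and slid it along the deck. I straightened it by 13° and shifted it 16 mm, then slid it about 119 mm over the pocket and opened the jaws so it dropped in. The last pictures put it about 0.8 mm from the pocket middle lengthwise and 0.5 mm sideways. Its yaw agrees with the caddy to about 0.2°, and it looks flat.
- **Bar:** I picked it up at its middle and lowered it until the wrist force rose to about 5.5 N, with the bar's axis at 52 mm, as wanted. Only then did I release it slowly. The last pictures show a cap outside each saddle, the axis sideways at 157.0 mm against 156.4–157.3 mm for the saddles, and its lengthwise position within about 1 mm at the near cap.
- **Glass:** It stands at its old pixels, about (160,150) in the scene picture. The raw picture difference there was not zero (12.6 of 255 on average). I put that down to the arm's changed shadow and did not check further.
- **Checks that disagreed:**
    - The far cap's edge read about 5 mm too far out, because I had to guess the height at which to place its pixel.
    - The fit of the bar's right edge was noisy at 2.3 mm.
    - The round-about estimates of the pocket's middle differed by up to about 1 mm.

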